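# Ready the crank peeler for its next apple

### The job

The crank peeler on the counter is about to be loaded with its next apple. First throw its feed lever over into the notch at the three raised bars, on the side where the peeling arm is pivoted, so that the feed screw is locked. Then draw the peeling arm back from the fork against its spring, all the way to its stop, and finish while still holding it there with the gripper, so that the cook can push the apple on; leave the apples, the bowl and the brush where they stand.

Things in the scene. Friction and masses are not known exactly. Their poses are not given: they have to be found in the camera images.
- peeler: Hand-cranked fruit peeler, cast aluminium, bolted down. Origin: underside of its bed, below the feed screw. Its y runs along the screw from the crank (-295 to -228 mm, fixed) past the feed lever to the fork (prongs end at 22 mm) and corer (107 to 142); +x is the side the peeling arm pivots on. Screw axis z 120 mm; nothing but lever and arm is over 147 mm. Bed x -37 to 108, y -135 to 155 mm.
- feed_lever (a joint): Lever angle, rad, about an axis along the peeler's y. 0: notch by the round dot (free), leaning 0.5 rad from upright to the peeler's -x. 1.0: notch by the three raised bars (feed), leaning 0.5 rad to +x. Stops at -0.03 and 1.03. A sprung pin rides over a hump between the notches: up to 6 N at the knob, hardest near 0.2, tips over at 0.5, then it pulls the lever into the notch, where it stays.
- feed_lever_knob (a point): Centre of the feed lever's black knob, 78 mm from the lever's pivot: a pear-shaped cylinder 21 mm in diameter and 32 mm long along the lever, which is an 8 mm steel rod. Centre at y = -85 mm in the peeler's frame, 228 mm above the counter in both notches. The steel notched plate below it reaches 201 mm.
- feed_lever_pivot (a point): Pivot of the feed lever, fixed at x 0, y -85, z 160 mm in the peeler's frame; axis along the peeler's y.
- peel_arm (a joint): Arm angle, rad, about an axis along the peeler's y. 0: at rest on its inner stop, leaning 0.53 rad from upright to the peeler's -x, grip above the fork's line. Grows as the arm is drawn back to +x; 0.95: outer stop, leaning 0.42 rad to +x. A torsion spring returns it to 0: 4 N at the grip at rest, rising evenly to 11 N at the outer stop. No catch: it springs back when let go.
- peel_arm_grip (a point): Centre of the black cross grip on top of the peeling arm, 150 mm from its pivot: a barrel with flat ends, 24 mm in diameter, 36 mm long along the peeler's y. Below it a flat bar, 9 mm (x) by 12 mm (y), with a blade holder 98 mm from the pivot. In the peeler's frame at rest x -1, y 50, z 165 mm; at the outer stop x 136, y 50, z 173 mm; 186 mm high at most on the way.
- peel_arm_pivot (a point): Pivot of the peeling arm, fixed at x 75, y 50, z 36 mm in the peeler's frame; axis along the peeler's y.
- apple_a: Red apple, 76 mm in diameter, 72 mm high, loose, beyond the corer end; origin at the centre of its underside. To be left alone.
- apple_b: A second such apple beside it. To be left alone.
- bowl: Steel bowl, 150 mm across, 60 mm high, loose, on the peeling arm's side; origin at the centre of its underside. To be left alone.
- brush: Wooden vegetable brush 115 by 46 mm, 38 mm high, bristles down, loose, on the peeling arm's side; origin at the centre of its underside. To be left alone.

How it is judged:
On the way, in this order (a step that is already met when the one before it is completed fails the run):
1. the feed lever is in the notch by the three bars while the peeling arm is still at rest (value of joint feed_lever above 0.9 rad and value of joint peel_arm below 0.25 rad), for 0.2 s.
2. the peeling arm is held at its outer stop by the gripper (value of joint peel_arm above 0.89 rad and contact force between the fingers and peel_arm above 5 N), for 0.5 s.
At the end, for the whole second after the job is handed in: The feed lever rests in the feed notch (joint above 0.9), the peeling arm is held still at its outer stop (joint above 0.89 of 0.95 rad) by the gripper's fingers (more than 5 N on it), and the two apples, the bowl and the brush are within 20 mm of where they stood (all of step 2 and value of joint feed_lever above 0.9 rad and velocity of joint peel_arm between -0.1 and 0.1 rad/s and distance of each of apple_a, apple_b, bowl, brush from where it was at the start of the episode below 0.02 m); the arm keeps its last pose, push and grip.
It fails at once if an apple, the bowl or the brush is pushed out of place (distance of any of apple_a, apple_b, bowl, brush from where it was at the start of the episode above 0.03 m).
It also fails if it takes over 48 s, if anything falls off the work surface, if the arm or the gripper's body presses on something with over 40 N, if the wrist force passes 120 N, or if a joint passes its speed limit or range.

### The arm

A 7-joint arm with a two-finger parallel gripper is mounted at the origin on the work surface. World frame = base frame: x ahead of the robot, y to its left, z up, the work surface at z = 0. Lengths are in m, angles in rad, forces in N, time in s.
With the tool pointing down it reaches from about 0.4 to 0.875 m from the base axis. Payload 6.5 kg.
Tool frame: the origin (TCP) lies between the finger pads; the fingertips stand arm.nose_length ahead of it and the grasp point (between the pads) lies 6 mm ahead of it (arm.nose_length is the distance from the TCP to the fingertips, in m); z points along the fingers, x is the direction in which the jaws open and shut, and the axes are right-handed (so a half turn about z gives the same grasp; the last joint's range is limited). The gripper opens to 85 mm and grips with 20 to 120 N. Pads are 22 mm wide; open, the fingers measure 114 mm over their backs; the gripper's body (76 mm by 85 mm) begins 54 mm behind the grasp point. The pads swing forward as they close: fully open they stand 13 mm farther back than shut.
Start: joints at [-1.241, 0.536, -0.004, 1.538, 0.003, 1.067, -0.071], TCP at [0.251, 0.6, 0.256] pointing down, gripper open.
Joint ranges: [-2.7, 2.7], [-0.37, 2.16], [-1.27, 1.26], [0.24, 2.4], [-1.31, 4.45], [0.19, 1.91], [-2.76, 2.76]. Speed limits (rad/s): [2.39, 2.39, 3.14, 3.14, 3.14, 3.14, 3.14].

### API

Orientations are given as a unit quaternion [w, x, y, z].
In Python, from rig import readout, imaging, order, look_for, place_of, arm gives the robot as it stands.
- The arm moves only by the tool carry_out, never from a script. Its argument "plan" is one flat list of numbers, 7 for each row, row after row: the turn, a rotation vector about the tool's x, y, z in rad, then the shift along the tool's x, y, z in m, then the opening, from 0 (shut) to 1 (fully open). A call has 1 to 12 rows; each row shifts and turns the commanded pose from where the row before left it, along the tool's axes as they then stand; what a row does not reach is not made up. A row lasts 1/8 s, in which the tool goes at most 62.5 mm and 10.7 degrees, less where a joint would pass 70% of its speed; a pose out of reach is approached as far as the arm can. A call with a gripper value outside its range is refused whole. The fingers move at their own pace and stop on an object; the grip force is fixed at half the most. Time passes only in rows, so rows that do not move let the fingers close. It gives the time, the measured TCP pose, the force and the opening at its end, in the units of the state.
- readout.sense(): the state, without advancing time (a new reading comes with each control period).
- imaging.camera(name): name is "side" or "top" or "wrist"; returns the picture (400x640x3 uint8, blue, green, red); there is no depth.
- imaging.camera_info(name): a dict with "fx", "fy", "cx", "cy" (pixels), "R" (3x3) and "t" (3): a world point X has camera coordinates R X + t; the wrist camera has in their place "hand_eye" (4x4, takes a point from camera to tool coordinates, whose origin is the TCP and whose axes are the tool frame's). Camera axes: x right, y down, z forward; pixel columns grow to the right and rows downward; lengths in m; the calibration is good to about 2 mm. The wrist camera is an equidistant fisheye: a pixel r from the principal point sees the ray r / f radians off the axis. A picture is of the moment at which its call begins: read the wrist's pose just before it. camera_info takes no time and is no camera call.
- order.close_job(): hands the job in, once; it reports no verdict.
Trained networks look in the newest picture that a camera, given by its name, has taken for a name from the list of things; names that differ only in an ending like _2 or _b are one class to them, and where a whole thing is asked for, a point or a joint stands for the part that bears it (a point fixed in the world has none). Each returns a list of dicts, best first, with "conf" (0 to 1); they miss things now and then, are a little off and sometimes report something else, mostly with a low value. They report only what shows in the picture. A call takes as long as a camera call.
- look_for(camera, label): "bbox" ([centre column, centre row, width, height] in pixels, round what is visible of it).
- place_of(camera, label): "position" ([row, column] in pixels: a listed point, or the origin of a listed thing).
The state is a dict: "t": time; "qpos": joint angles; "qd": joint speeds; "joint_efforts": joint torques, N m; "tcp_pos": TCP position; "tool_rot": TCP orientation; "force": force on the tool from outside, world axes, zero at the start; "moment": the same for the moment, N m; "grip_width": finger opening in m.
Only numpy, scipy, OpenCV 4.12 (cv2) and the standard library are available. Lean on these libraries where they do the work, as an engineer would, in place of code of your own. Each camera call takes 0.05 s, during which the arm holds its last target.

## Working session

There is one attempt and no reset: what is moved stays moved. The work goes in short steps, Python scripts to look and compute and a tool call to move; the robot and the scene stay as the last step left them, time stands still between calls to the robot, and variables do not carry over. Pictures are saved under pics/ and viewed, and the job is handed in when it is done.

Besides the shell and the picture viewer there is one more tool, called after "Emit:" in YAML: its name, and indented under it one key for each argument. carry_out: Moves the arm, as the interface text tells. Its arguments: {"type":"object","properties":{"plan":{"type":"array"}},"required":["plan"]}

```bash
mkdir -p pics; ls
python3 - <<'E'
from rig import readout, imaging, order, look_for, place_of, arm
import cv2, numpy as np
np.set_printoptions(precision=4,suppress=True)
s=readout.sense(); print(s['t'],s['tcp_pos'],s['tool_rot'],s['force'],s['grip_width'],arm.nose_length)
for c in ['side','top','wrist']:
    im=imaging.camera(c); cv2.imwrite(f'pics/{c}0.png',im)
    i=imaging.camera_info(c); print(c,i)
    if c!='wrist':
        for l in ['peeler','feed_lever_knob','feed_lever_pivot','peel_arm_grip','peel_arm_pivot','bowl','brush','apple_a']:
            print(c,l,[(np.round(d['position'],1),round(d['conf'],2)) for d in place_of(c,l)[:3]])
print(readout.sense()['t'])
E
```

```text
pics
0.0 [0.2504 0.5992 0.2554] [ 0.0005  0.8323  0.5543 -0.0007] [-0.805   0.555  -0.3047] 0.08563187264148653 0.025
side {'fx': 455.7167036047576, 'fy': 455.7167036047576, 'cx': 323.0891474234456, 'cy': 200.74413411481643, 'R': array([[ 0.9209, -0.3898, -0.0042],
       [-0.2613, -0.6093, -0.7486],
       [ 0.2893,  0.6905, -0.663 ]]), 't': array([-0.5263,  0.3568,  0.9932])}
side peeler [(array([271.2, 288.2]), 0.92)]
side feed_lever_knob [(array([236. , 281.8]), 0.57)]
side feed_lever_pivot [(array([251.9, 294.4]), 0.73)]
side peel_arm_grip [(array([210.7, 280.8]), 0.62)]
side peel_arm_pivot [(array([237.4, 309.4]), 0.85)]
side bowl [(array([270.9, 385. ]), 0.55)]
side brush [(array([233.6, 281.1]), 0.72), (array([226.5, 352.2]), 0.62)]
side apple_a [(array([202. , 301.4]), 0.87), (array([218.1, 247. ]), 0.56)]
top {'fx': 430.5542617651708, 'fy': 430.5542617651708, 'cx': 310.8835062720807, 'cy': 194.5445881427594, 'R': array([[-0.0063, -0.9999, -0.0134],
       [-0.9979,  0.0071, -0.0644],
       [ 0.0644,  0.013 , -0.9978]]), 't': array([0.1138, 0.6178, 1.0603])}
top peeler [(array([238. , 327.2]), 0.69)]
top feed_lever_knob [(array([259.4, 371.1]), 0.76)]
top feed_lever_pivot [(array([242.8, 368.8]), 0.69)]
top peel_arm_grip [(array([242.5, 304. ]), 0.66)]
top peel_arm_pivot [(array([210.5, 307.4]), 0.56)]
top bowl [(array([155.5, 364.7]), 0.94)]
top brush []
top apple_a [(array([194.7, 231.4]), 0.9), (array([257.7, 225.4]), 0.8)]
wrist {'fx': 309.70691628693146, 'fy': 309.70691628693146, 'cx': 320.2243230287027, 'cy': 195.82287854631096, 'hand_eye': array([[ 1.    ,  0.0004,  0.0005,  0.    ],
       [-0.0005,  0.962 ,  0.2729, -0.0699],
       [-0.0004, -0.2729,  0.962 , -0.1165],
       [ 0.    ,  0.    ,  0.    ,  1.    ]])}
0.95
```

View pics/side0.png

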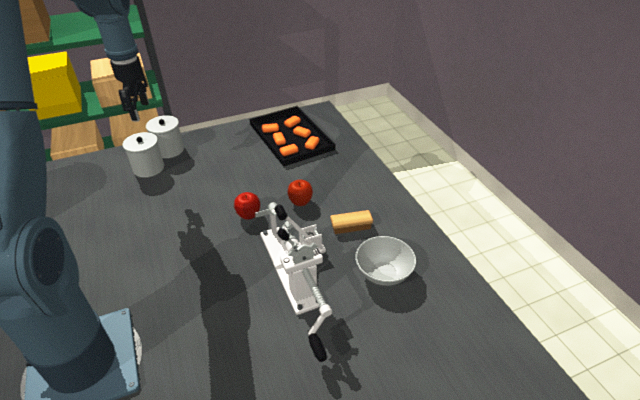

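View pics/top0.png

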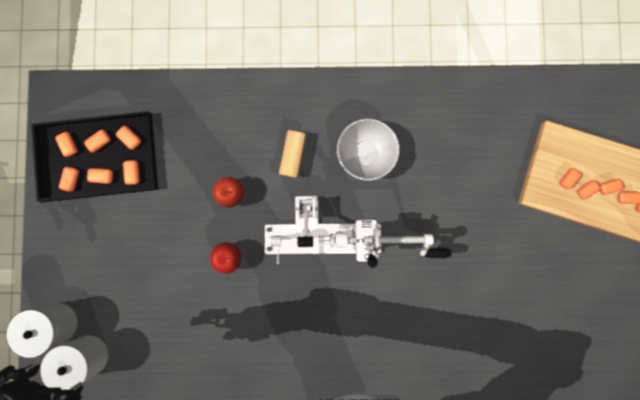

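```bash
cat > h.py <<'E'
import numpy as np
from scipy.optimize import least_squares
from scipy.spatial.transform import Rotation as Ro
from rig import imaging
np.set_printoptions(precision=4,suppress=True)
I={c:imaging.camera_info(c) for c in ['side','top']}
def proj(c,X):
    i=I[c]; p=np.array(i['R'])@np.asarray(X)+i['t']
    return np.array([i['fy']*p[1]/p[2]+i['cy'], i['fx']*p[0]/p[2]+i['cx']])  # row,col
P={'peeler':[0,0,0],'piv':[0,-.085,.160],'apiv':[.075,.05,.036],'grip':[-.001,.05,.165],'knob':[-.078*np.sin(.5),-.085,.160+.078*np.cos(.5)]}
def w(p,th):   # p = x,y,yaw,z0
    X=np.asarray(th,float); c,s=np.cos(p[2]),np.sin(p[2])
    return np.array([p[0]+c*X[0]-s*X[1],p[1]+s*X[0]+c*X[1],X[2]+(p[3] if len(p)>3 else 0)])
E
python3 - <<'E'
from h import *
obs=[('side','peeler',271.2,288.2),('side','piv',251.9,294.4),('side','grip',210.7,280.8),('side','apiv',237.4,309.4),('side','knob',236,281.8),
('top','peeler',238,327.2),('top','knob',259.4,371.1),('top','piv',242.8,368.8),('top','grip',242.5,304),('top','apiv',210.5,307.4)]
def f(p): return np.concatenate([proj(c,w(p,P[k]))-[a,b] for c,k,a,b in obs])
best=None
for y in np.arange(-3,3.1,.5):
    r=least_squares(f,[.5,0,y],loss='soft_l1')
    if best is None or r.cost<best.cost: best=r
print(best.x,best.cost)
for o,e in zip(obs,f(best.x).reshape(-1,2)): print(o[:2],e)
for k in P: print(k,w(best.x,P[k]))
E
```

```text
[ 0.5065  0.0701 -0.011 ] 14.311972955548068
('side', 'peeler') [-0.7775  1.4587]
('side', 'piv') [-0.4174  3.9456]
('side', 'grip') [ 1.4184 -1.8263]
('side', 'apiv') [ 2.5664 -0.0979]
('side', 'knob') [-1.2441 -1.3195]
('top', 'peeler') [ 0.9598 -0.3758]
('top', 'knob') [2.9396 0.8176]
('top', 'piv') [-0.7854 -1.0015]
('top', 'grip') [-0.2495  1.4568]
('top', 'apiv') [-1.5877 -0.4138]
peeler [0.5065 0.0701 0.    ]
piv [ 0.5056 -0.0149  0.16  ]
apiv [0.5821 0.1193 0.036 ]
grip [0.5061 0.1201 0.165 ]
knob [ 0.4682 -0.0145  0.2285]
```

```bash
cat >> h.py <<'E'
def q2R(q): return Ro.from_quat([q[1],q[2],q[3],q[0]])
def plan(s,target,Rt,n,open_):
    R0=q2R(s['tool_rot']); p0=np.array(s['tcp_pos'])
    rv=(R0.inv()*Rt).as_rotvec()
    print('total rv',rv,'dp world',np.array(target)-p0)
    d=(np.array(target)-p0)/n; R=R0; dr=np.round(rv/n,3)
    for k in range(n):
        print(list(dr)+list(np.round(R.inv().apply(d),3))+[open_]); R=R*Ro.from_rotvec(dr)
DOWN=Ro.from_matrix(np.array([[1,0,0],[0,-1,0],[0,0,-1.]]))
E
python3 - <<'E'
from h import *; from rig import readout
s=readout.sense(); s['tcp_pos']=[.25,.6,.33]
plan(s,[.40,-.015,.34],DOWN,11,0)
E
```

```text
total rv [ 0.    -0.     1.175] dp world [ 0.15  -0.615  0.01 ]
[np.float64(0.0), np.float64(-0.0), np.float64(0.107), np.float64(-0.046), np.float64(0.034), np.float64(-0.001), 0]
[np.float64(0.0), np.float64(-0.0), np.float64(0.107), np.float64(-0.042), np.float64(0.039), np.float64(-0.001), 0]
[np.float64(0.0), np.float64(-0.0), np.float64(0.107), np.float64(-0.038), np.float64(0.043), np.float64(-0.001), 0]
[np.float64(0.0), np.float64(-0.0), np.float64(0.107), np.float64(-0.033), np.float64(0.047), np.float64(-0.001), 0]
[np.float64(0.0), np.float64(-0.0), np.float64(0.107), np.float64(-0.028), np.float64(0.05), np.float64(-0.001), 0]
[np.float64(0.0), np.float64(-0.0), np.float64(0.107), np.float64(-0.022), np.float64(0.053), np.float64(-0.001), 0]
[np.float64(0.0), np.float64(-0.0), np.float64(0.107), np.float64(-0.017), np.float64(0.055), np.float64(-0.001), 0]
[np.float64(0.0), np.float64(-0.0), np.float64(0.107), np.float64(-0.011), np.float64(0.057), np.float64(-0.001), 0]
[np.float64(0.0), np.float64(-0.0), np.float64(0.107), np.float64(-0.005), np.float64(0.057), np.float64(-0.001), 0]
[np.float64(0.0), np.float64(-0.0), np.float64(0.107), np.float64(0.002), np.float64(0.058), np.float64(-0.001), 0]
[np.float64(0.0), np.float64(-0.0), np.float64(0.107), np.float64(0.008), np.float64(0.057), np.float64(-0.001), 0]
```

Emit:
carry_out:
  plan: [0,0,0,0,0,-0.04,0,0,0,0,0,0,-0.035,0,0,0,0.107,-0.046,0.034,-0.001,0,0,0,0.107,-0.042,0.039,-0.001,0,0,0,0.107,-0.038,0.043,-0.001,0,0,0,0.107,-0.033,0.047,-0.001,0,0,0,0.107,-0.028,0.05,-0.001,0,0,0,0.107,-0.022,0.053,-0.001,0]

```text
t: 1.95
tcp_pos: [0.3331, 0.2639, 0.3376]
tool_rot: [-0.0, 0.965, 0.262, 0.0]
force: [1.1, -0.2, 0.3]
grip_width: 0.0002
```

Emit:
carry_out:
  plan: [0,0,0.107,-0.017,0.055,-0.001,0,0,0,0.107,-0.011,0.057,-0.001,0,0,0,0.107,-0.005,0.057,-0.001,0,0,0,0.107,0.002,0.058,-0.001,0,0,0,0.107,0.008,0.057,-0.001,0,0,0,0,0,0,0,0]

```text
t: 2.7
tcp_pos: [0.4014, -0.0185, 0.3428]
tool_rot: [0.0, 1.0, -0.005, 0.001]
force: [-0.3, 0.8, -0.5]
grip_width: -0.0002
```

Run:
```python
from h import *; from rig import readout,look_for,place_of
import cv2
s=readout.sense(); print(s['t'],s['tcp_pos'],s['tool_rot'],s['force'],s['grip_width'],s['qpos'])
im=imaging.camera('wrist'); cv2.imwrite('pics/wrist1.png',im)
print((q2R(s['tool_rot']).inv()*DOWN).as_rotvec())
i=imaging.camera_info('wrist'); H=np.array(i['hand_eye'])
def ray(px):
    d=np.array([px[1]-i['cx'],px[0]-i['cy']])/i['fx']; th=np.hypot(*d)
    v=np.array([*(d/th*np.sin(th)),np.cos(th)])
    R=q2R(s['tool_rot']); return R.apply(H[:3,3])+s['tcp_pos'], R.apply(H[:3,:3]@v)
for l,z in [('peeler',0),('feed_lever_knob',.2285),('feed_lever_pivot',.16),('peel_arm_grip',.165),('peel_arm_pivot',.036)]:
    for d in place_of('wrist',l)[:2]:
        o,v=ray(d['position']); print(l,d['position'],round(d['conf'],2),o+v*(z-o[2])/v[2])
```

```text
2.7 [ 0.4014 -0.0185  0.3428] [ 0.0001  1.     -0.0054  0.0007] [-0.2834  0.8013 -0.539 ] -0.00015662121953817225 [-0.6441 -0.0325  0.5744  2.0606  0.0201  1.107  -0.0897]
[ 0.0002 -0.0014 -0.0108]
peeler [100.6, 391.1] 0.7 [0.5073 0.0666 0.    ]
feed_lever_knob [195.9, 409.3] 0.63 [ 0.4721 -0.0153  0.2285]
feed_lever_knob [173.1, 425.4] 0.34 [0.4844 0.0034 0.2285]
feed_lever_pivot [175.8, 425.9] 0.65 [ 0.5097 -0.0137  0.16  ]
peel_arm_grip [43.5, 428.1] 0.6 [0.5075 0.1205 0.165 ]
peel_arm_pivot [66.6, 445.0] 0.85 [0.5792 0.1192 0.036 ]
```

View pics/wrist1.png

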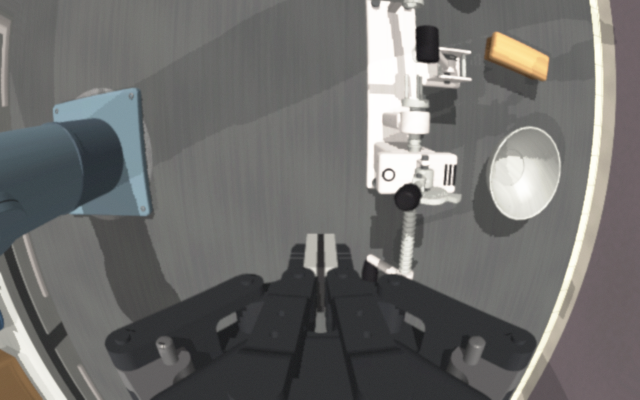

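Emit:
carry_out:
  plan: [0,0,-0.011,0.004,-0.002,0.04,0,0,0,0,0.004,-0.002,0.04,0,0,0,0,0,0,0.024,0,0,0,0,0,0,0,0,0,0,0,0.02,0,0,0,0,0,0,0.015,0,0,0,0,0,0,0.015,0,0,0]

```text
t: 3.88
tcp_pos: [0.4574, -0.0097, 0.2386]
tool_rot: [-0.001, 1.0, 0.005, -0.003]
force: [-15.0, 1.1, 10.9]
grip_width: 0.0003
```

Emit:
carry_out:
  plan: [0,0,0,0.012,0.002,0,0,0,0,0,0.012,0.002,0,0,0,0,0,0.01,0,0,0,0,0,0,0,0,0,0]

```text
t: 4.38
tcp_pos: [0.494, -0.0137, 0.2387]
tool_rot: [0.0, 1.0, 0.005, 0.001]
force: [-0.1, 0.6, 0.1]
grip_width: 0.0003
```

Run:
```python
from h import *; from rig import readout
import cv2
im=imaging.camera('wrist'); cv2.imwrite('pics/wrist2.png',im)
```

```text
(no output)
```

View pics/wrist2.png

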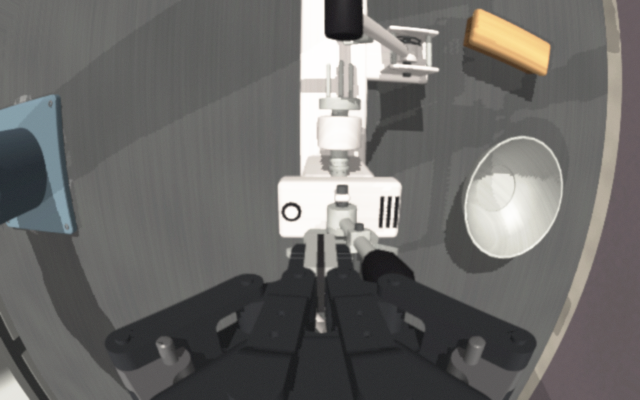

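Emit:
carry_out:
  plan: [0,0,0,0.008,0,0,0,0,0,0,0.008,0,0,0,0,0,0,0,0,0,0]

```text
t: 4.8
tcp_pos: [0.5097, -0.0136, 0.2383]
tool_rot: [0.0, 1.0, 0.005, 0.0]
force: [0.5, -0.3, -0.1]
grip_width: -0.0
```

Emit:
carry_out:
  plan: [0,0,0,-0.01,0,-0.03,0,0,0,0,0,0,-0.04,0,0,0,-0.005,0,-0.045,-0.02,0.6,0,0,-0.005,0,-0.045,0,0.6,0,0,0,0,-0.043,0,0.6,0,0,0,0,0,0,0.6,0,0,0,0,0,0,0.6]

```text
t: 5.68
tcp_pos: [0.497, 0.1185, 0.3282]
tool_rot: [0.0, 1.0, 0.009, -0.0]
force: [0.5, -0.9, 0.1]
grip_width: 0.0518
```

Run:
```python
from h import *; from rig import readout,look_for,place_of
import cv2
s=readout.sense(); print(s['t'],s['tcp_pos'],s['tool_rot'],s['force'],s['grip_width'])
im=imaging.camera('wrist'); cv2.imwrite('pics/wrist3.png',im)
i=imaging.camera_info('wrist'); H=np.array(i['hand_eye'])
def ray(px):
    d=np.array([px[1]-i['cx'],px[0]-i['cy']])/i['fx']; th=np.hypot(*d)
    v=np.array([*(d/th*np.sin(th)),np.cos(th)])
    R=q2R(s['tool_rot']); return R.apply(H[:3,3])+s['tcp_pos'], R.apply(H[:3,:3]@v)
for l,z in [('peel_arm_grip',.165),('peel_arm_pivot',.036),('feed_lever_knob',.228)]:
    for d in place_of('wrist',l)[:2]:
        o,v=ray(d['position']); print(l,d['position'],round(d['conf'],2),o+v*(z-o[2])/v[2])
im=imaging.camera('top'); cv2.imwrite('pics/top3.png',im[100:300,150:470].repeat(2,0).repeat(2,1))
```

```text
5.675 [0.497  0.1185 0.3282] [ 0.0004  1.      0.0093 -0.0001] [ 0.4762 -0.8785  0.0605] 0.05177043518431547
peel_arm_grip [183.8, 328.6] 0.68 [0.5041 0.1203 0.165 ]
peel_arm_pivot [164.1, 385.8] 0.74 [0.5853 0.1183 0.036 ]
peel_arm_pivot [21.2, 299.9] 0.53 [0.4661 0.3084 0.036 ]
```

View pics/wrist3.png

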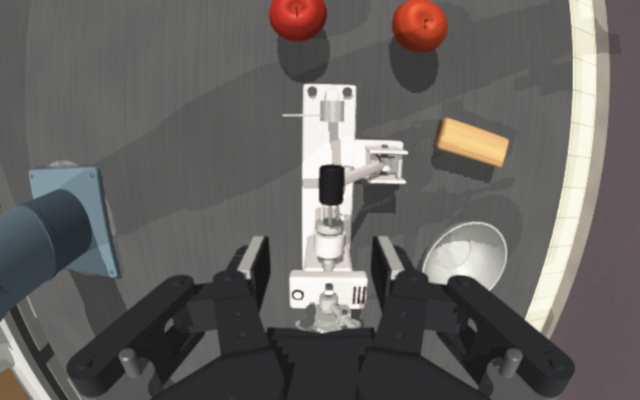

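View pics/top3.png

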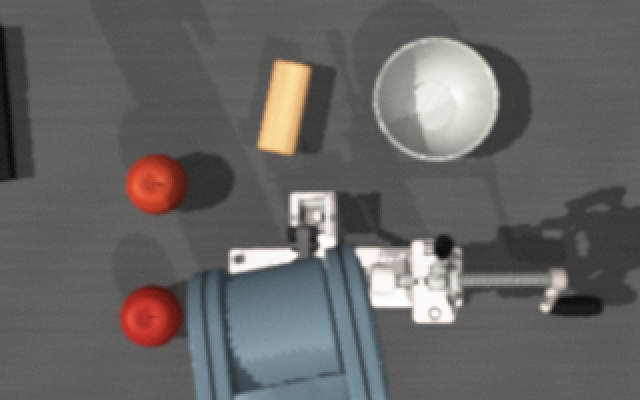

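Emit:
carry_out:
  plan: [0,0,-0.009,0.004,-0.001,0.045,0.6,0,0,-0.009,0.004,-0.001,0.045,0.6,0,0,0,0,0,0.04,0.6,0,0,0,0,0,0.024,0.6,0,0,0,0,0,0,0.34,0,0,0,0,0,0,0.34,0,0,0,0,0,0,0.34]

```text
t: 6.8
tcp_pos: [0.5059, 0.1215, 0.1756]
tool_rot: [-0.0, 1.0, 0.018, 0.001]
force: [1.3, 0.0, 0.9]
grip_width: 0.0291
```

Run:
```python
from h import *; from rig import readout
import cv2
im=imaging.camera('wrist'); cv2.imwrite('pics/wrist4.png',im)
im=imaging.camera('side'); cv2.imwrite('pics/side4.png',im[150:300,200:440].repeat(3,0).repeat(3,1))
```

```text
(no output)
```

View pics/wrist4.png

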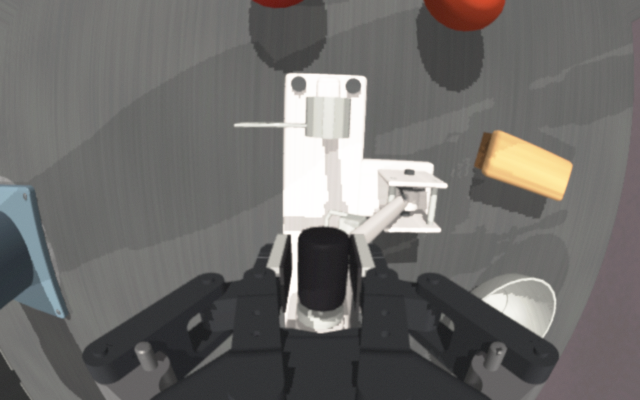

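View pics/side4.png

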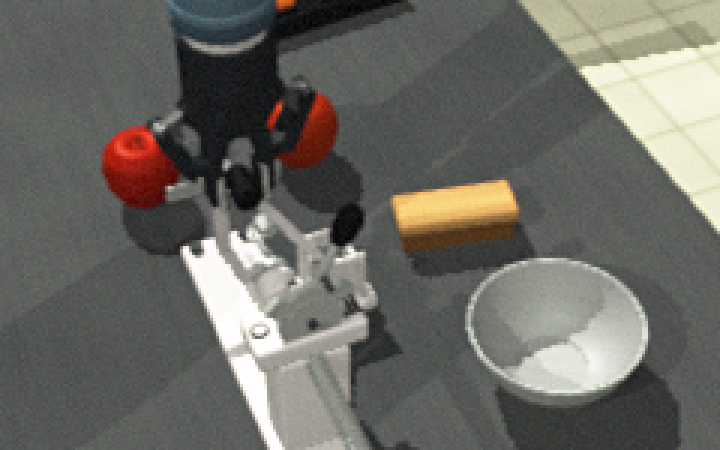

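Emit:
carry_out:
  plan: [0,0,0.018,0.013,0,-0.007,0.34,0,0,0.018,0.014,0,-0.0055,0.34,0,0,0,0.0145,0,-0.004,0.34,0,0,0,0.015,0,-0.0025,0.34,0,0,0,0.015,0,-0.001,0.34,0,0,0,0.015,0,0,0.34,0,0,0,0.015,0,0.002,0.34,0,0,0,0,0,0,0.34]

```text
t: 7.9
tcp_pos: [0.605, 0.1227, 0.1921]
tool_rot: [-0.0, 1.0, 0.0, -0.003]
force: [-8.8, 0.1, 5.1]
grip_width: 0.0291
```

Emit:
carry_out:
  plan: [0,0,0,0.0145,0.001,0.003,0.34,0,0,0,0.014,0.001,0.005,0.34,0,0,0,0.007,0,0.003,0.34,0,0,0,0,0,0,0.34,0,0,0,0,0,0,0.34]

```text
t: 8.52
tcp_pos: [0.6395, 0.1211, 0.1812]
tool_rot: [-0.0, 1.0, 0.001, -0.003]
force: [-9.7, 0.3, 6.9]
grip_width: 0.029
```

Emit:
carry_out:
  plan: [0,0,0,0.004,0,0.002,0.34,0,0,0,0.004,0,0.001,0.34,0,0,0,0,0,0,0.34]

```text
t: 8.9
tcp_pos: [0.6465, 0.1212, 0.1785]
tool_rot: [-0.001, 1.0, 0.001, -0.005]
force: [-13.5, 2.0, 11.2]
grip_width: 0.0291
```

Emit:
carry_out:
  plan: [0,0,0,0.003,0,0.0005,0.34,0,0,0,0,0,0,0.34]

```text
t: 9.15
tcp_pos: [0.647, 0.1212, 0.1782]
tool_rot: [-0.001, 1.0, 0.001, -0.008]
force: [-22.0, -0.8, 20.6]
grip_width: 0.0291
```

Run:
```python
from h import *; from rig import readout
import cv2
im=imaging.camera('wrist'); cv2.imwrite('pics/wrist5.png',im)
im=imaging.camera('side'); cv2.imwrite('pics/side5.png',im[150:300,200:440].repeat(3,0).repeat(3,1))
```

```text
(no output)
```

View pics/wrist5.png

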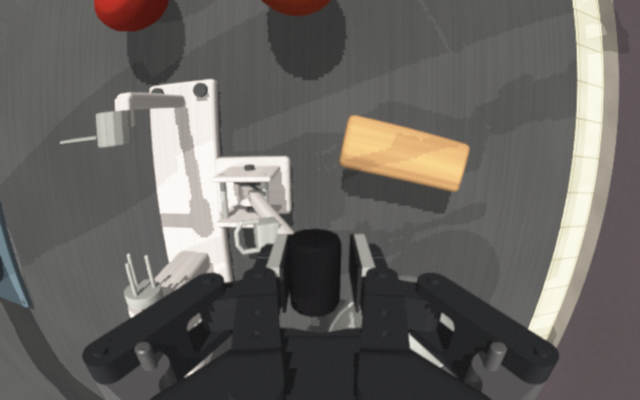

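View pics/side5.png

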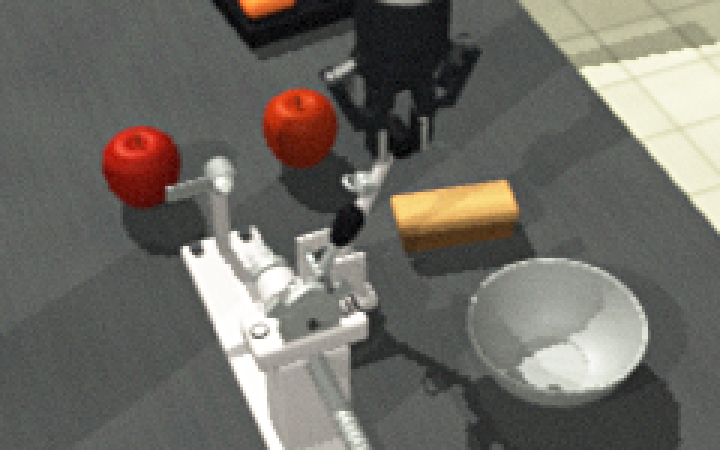

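Emit:
carry_out:
  plan: [0,0,0,0,0,0,0.3,0,0,0,-0.001,0,0,0.26,0,0,0,-0.002,0,0,0.2,0,0,0,0,0,0,0.2,0,0,0,0,0,0,0.2]

```text
t: 9.88
tcp_pos: [0.6443, 0.1212, 0.1786]
tool_rot: [-0.001, 1.0, 0.001, -0.007]
force: [-20.6, 0.1, 21.8]
grip_width: 0.0226
```

Emit:
carry_out:
  plan: [0,0,0,0,0,0,0.2,0,0,0,0,0,0,0.2,0,0,0,0,0,0,0.2,0,0,0,0,0,0,0.2,0,0,0,0,0,0,0.2,0,0,0,0,0,0,0.2]

```text
t: 10.62
tcp_pos: [0.6443, 0.1212, 0.1786]
tool_rot: [-0.001, 1.0, 0.001, -0.007]
force: [-20.5, -0.3, 22.2]
grip_width: 0.0222
```

Run:
```python
from h import *; from rig import readout,place_of
import cv2
im=imaging.camera('wrist'); cv2.imwrite('pics/wrist6.png',im)
im=imaging.camera('side'); cv2.imwrite('pics/side6.png',im[150:300,200:440].repeat(3,0).repeat(3,1))
for l in ['feed_lever_knob','bowl','brush','apple_a','peel_arm_grip']: print(l,[(np.round(d['position'],1),round(d['conf'],2)) for d in place_of('side',l)[:2]])
for f,n in [(.5,'feed'),(-.5,'free')]: print(n,proj('side',w([.5065,.0701,-.011],[.078*np.sin(f),-.085,.16+.078*np.cos(f)])))
s=readout.sense(); print(s['t'],s['tcp_pos'],s['force'],s['grip_width'])
```

```text
feed_lever_knob [(array([224.8, 315.8]), 0.69)]
bowl [(array([271.4, 386.4]), 0.64)]
brush [(array([227.5, 352.7]), 0.87)]
apple_a [(array([252.4, 298.9]), 0.72), (array([214.3, 246.1]), 0.65)]
peel_arm_grip [(array([194.9, 334.7]), 0.69)]
feed [225.2592 313.2777]
free [234.7657 280.4624]
10.975 [0.6443 0.1212 0.1786] [-21.0405   0.0896  22.5889] 0.022704512645311564
```

View pics/side6.png

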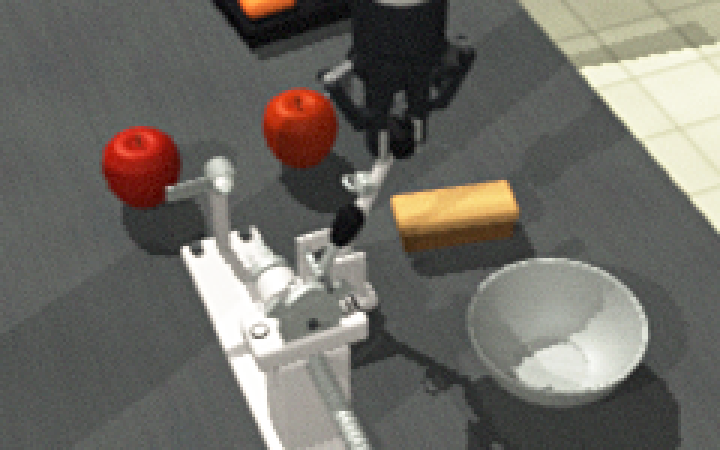

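View pics/wrist6.png

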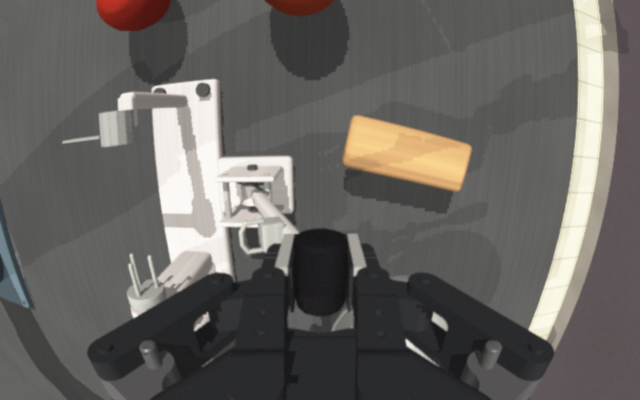

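Run:
```python
from h import *
for a in [.8,.85,.89,.95]:
    t=a-.53; q=[.075+.15*np.sin(t),.05,.036+.15*np.cos(t)]
    print(a,w([.5065,.0701,-.011],q),proj('side',w([.5065,.0701,-.011],q)))
```

```text
0.8 [0.6221 0.1188 0.1806] [195.3708 322.8754]
0.85 [0.6292 0.1188 0.1784] [195.3093 325.5357]
0.89 [0.6349 0.1187 0.1764] [195.3463 327.6211]
0.95 [0.6432 0.1186 0.173 ] [195.5438 330.6691]
```

```bash
python3 -c "
from rig import order,readout
print(order.close_job()); s=readout.sense(); print(s['t'],s['tcp_pos'],s['force'])"
```

```text
the job is handed in; nothing more can be done
None
the job is handed in; nothing more can be done
```

I threw the feed lever into the three-bar notch, then drew the peeling arm back to its outer stop. The job was handed in at about 11 s with the arm gripped there; closing it reports no verdict.

**Feed lever:** The side camera puts the knob at row 225, column 316. The notch by the bars should appear at (225, 313) and the other notch at (235, 280). The peeling arm was still at rest when the lever went over.

**Peeling arm:** The arm's cross grip was held at about x = 0.644 m, where the stop should put it at 0.643 m. Commanding 3 mm further moved it only 0.5 mm while the force rose, so it was on the stop. At the end it was steady, with about 30 N at the wrist and the fingers closed to 22–23 mm on the 24 mm grip.

**Other objects:** In the side pictures the bowl and brush stayed within about 1.5 pixels of where they were first detected. The apples look unmoved in the side pictures. In the last check the detector gave a false first apple position on the peeler and found only one real apple. That one was about 4 pixels off its first reading, and I did not measure the other one again.

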